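# Lay the standing string reels flat, label up

## Task

Two string reels, a large one and a small one, have been left standing on their rims on the stringing bench, where they can roll away. Push each of them over with the fingertips, on the spot where it stands, so that it ends up lying flat on the mat with its paper-label side facing up, like the reel that already lies flat at the side. Only push them: do not lift or carry a reel, and leave the flat reel, the paper cup, the starting clamp and the spray can undisturbed.

Things in the scene. Friction and masses are not known exactly. Their poses are not given: they have to be found in the camera images.
- reel_large: large string reel on its rim: two black plastic flanges 130 mm in diameter, 4 mm thick, pale wound string between, 50 mm wide along the axle, about 0.4 kg. Origin: its centre, 65 mm above the mat standing, 25 mm lying flat. x axis: along the axle, out of the label side; level in any direction while it stands, straight up when it lies label up. Other side: bare spoked flange
- large_label (a point): centre of the large reel's paper label (round, 104 mm across, on the solid flange), 25 mm from the reel's centre along its x axis. The reel stands free and can roll. Pushed near the top of a flange it tips about the rim of the far flange; past about 21 degrees (pushed point moved some 45 mm) it falls over by itself
- reel_small: small string reel on its rim, made the same way: flanges 100 mm in diameter, 38 mm wide along the axle, about 0.15 kg. Origin: its centre, 50 mm above the mat standing, 19 mm lying flat. x axis: along the axle, out of the label side; level in any direction while it stands, straight up when it lies label up. Other side: bare spoked flange
- small_label (a point): centre of the small reel's paper label (round, 80 mm across, on the solid flange), 19 mm from the reel's centre along its x axis. It tips like the large one: past about 21 degrees (pushed point moved some 35 mm) it falls over by itself
- mat: grey bench mat, 600 x 1180 x 3 mm, fixed on the bench; the origin is the centre of its underside, at bench height; its top is 3 mm above the bench
- reel_flat: bystander: a reel of the small size already lying flat with its label up, 38 mm high, at the left side of the mat; origin at the centre of its underside
- cup: bystander: paper coffee cup with a lid, 84 mm in diameter at the top and 112 mm high, at the far side of the mat; origin at the centre of its underside
- clamp: bystander: steel starting clamp (a small plier), 140 mm long, 50 mm wide and 18 mm high, lying on the mat at its right side; origin at its middle, on the mat
- spray: bystander: small yellow spray can, 46 mm in diameter and 140 mm high, at the right side of the mat, beyond the starting clamp; origin at the centre of its underside
There are look-alikes about, which are no part of the job. Leave any orange look-alike of the reel_small alone.

How it is judged (in metres and radians):
At the end, for the whole second after the job is handed in: Both reels lie at rest flat on the mat (axle within 0.1 rad of vertical, centre at lying height within 6 mm) with the paper label facing up, the centre of the large one within 170 mm and of the small one within 150 mm of where it stood (tipping over on the spot moves them about 100 and 75 mm) (angle between each of reel_large, reel_small's own x axis and vertical below 0.1 rad and height (world z) of reel_large between 0.022 and 0.034 m and height (world z) of reel_small between 0.016 and 0.028 m and distance of reel_large from where it was at the start of the episode below 0.17 m and distance of reel_small from where it was at the start of the episode below 0.15 m and linear speed of each of reel_large, reel_small below 0.02 m/s); the robot touches nothing.
It fails at once if a reel was lifted off the mat (height (world z) of reel_large above 0.088 m or height (world z) of reel_small above 0.07 m).
It fails at once if the flat reel, the cup, the starting clamp or the spray can was shifted by more than 20 mm or tipped (distance of any of reel_flat, cup, clamp, spray from where it was at the start of the episode above 0.02 m or angle between any of cup, spray, reel_flat's own z axis and vertical above 0.3 rad).
It also fails if it takes over 43 s, if anything falls off the work surface, if the arm or the gripper's body presses on something with over 40 N, if the wrist force passes 120 N, or if a joint passes its speed limit or range.

## Robot

A 6-joint arm with a two-finger parallel gripper is mounted at the origin on the work surface. World frame = base frame: x ahead of the robot, y to its left, z up, the work surface at z = 0. Lengths are in mm, angles in degrees, forces in N, time in s.
With the tool pointing down it reaches from about 275 to 875 mm from the base axis. Payload 12.5 kg.
Tool frame: the origin (TCP) lies at the very end of the fingers, on their centre line; the grasp point (between the pads) lies 19 mm behind it; z points along the fingers, y is the direction in which the jaws open and shut (so a half turn about z gives the same grasp; the last joint's range is limited). The gripper opens to 85 mm and grips with 20 to 120 N. Pads are 22 mm wide; open, the fingers measure 114 mm over their backs; the gripper's body (76 mm by 85 mm) begins 54 mm behind the grasp point. The pads swing forward as they close: fully open they stand 13 mm farther back than shut.
Start: joints at [-4.847, 20.094, 94.641, -0, 65.266, -4.847], TCP at [549.986, 0.027, 231.29] pointing down, gripper open.
Joint ranges: [-157.81, 157.81], [-45, 120.19], [0.68, 151.7], [-89.99, 269.99], [4.06, 180], [-164.3, 164.3]. Speed limits (degrees/s): [127.2, 127.2, 159.86, 180, 180, 180].

## Interface

Orientations are given as [roll, pitch, yaw] about the fixed x, y, z axes, in that order (R = Rz(yaw) Ry(pitch) Rx(roll)).
In Python, from plant import * gives the robot as it stands. Calls block until the motion is done:
- goto(position, orientation): joint-space move of the TCP to a pose.
- line_to(position, speed=150, ori=None, guard=None): straight line of the TCP; ori=None keeps the orientation; speed is the mean speed in mm/s. With guard (N) it stops when the force on the tool has changed by that much, and returns True; else False.
- set_joints(angles): joint-space move.
- grip(opening): opening from 0.0 (shut) to 1.0 (fully open); the grip force is fixed at half the most; returns when the fingers have stopped.
- sleep(seconds).
- ik(position, orientation): joint angles nearest the present ones, or None.
- sense(): the state.
- snapshot(name): name is "scene" or "side" or "wrist"; returns (picture, depth): 420x560x3 uint8, red, green, blue; 420x560 float32, mm along the optical axis (not along the pixel's ray), 0 where there is no reading.
- camera_params(name): a dict with "mtx" (3x3 intrinsics, pixels), "dist_coeffs" ([k1, k2, p1, p2, k3] as OpenCV has them; the pictures are not rectified), "R" (3x3) and "t" (3): a world point X has camera coordinates R X + t. Camera axes: x right, y down, z forward; pixel columns grow to the right and rows downward; lengths in mm; the calibration is good to about 2 mm. A picture is of the moment at which its call begins: read the wrist's pose just before it. camera_params takes no time and is no camera call; for the wrist camera it gives the pose at the moment of the call.
A pose or a line that the arm cannot do raises MotionError and nothing moves.
- hand_in(): hands the job in, once; it reports no verdict.
The state is a dict: "time_s": time; "joint_positions": joint angles; "joint_velocities": joint speeds; "joint_efforts": joint torques, N m; "eef_pos": TCP position; "ee_rot": TCP orientation; "ft_force": force on the tool from outside, world axes, zero at the start; "ft_torque": the same for the moment, N m; "grip_width": opening from 0.0 (shut) to 1.0 (fully open).
Only numpy, scipy, OpenCV 4.12 (cv2) and the standard library are available. Lean on these libraries where they do the work, as an engineer would, in place of code of your own. Each camera call takes 0.05 s, during which the arm holds its last target.

## Working session

There is one attempt and no reset: what is moved stays moved. The work goes in short steps, each a Python script; the robot and the scene stay as the last script left them, time stands still between calls to the robot, and variables do not carry over. Pictures are saved under pics/ and viewed, and the job is handed in when it is done.

```bash
ls; mkdir -p pics; cat > h.py <<'E'
from plant import *
import numpy as np, cv2
def save(n,p): cv2.imwrite('pics/'+n+'.png',cv2.cvtColor(p,cv2.COLOR_RGB2BGR))
def cloud(c,d):
    K,D=np.array(c['mtx'],float),np.array(c['dist_coeffs'],float)
    v,u=np.mgrid[:d.shape[0],:d.shape[1]]
    n=cv2.undistortPoints(np.stack([u.ravel(),v.ravel()],1).astype(np.float32)[:,None],K,D)[:,0]
    P=np.c_[n,np.ones(len(n))]*d.ravel()[:,None]
    X=(P-np.array(c['t']).ravel())@np.array(c['R'])
    X[d.ravel()==0]=np.nan
    return X.reshape(d.shape+(3,))
E
python3 - <<'E'
from h import *
for n in('scene','side','wrist'):
    c=camera_params(n); p,d=snapshot(n); save(n+'0',p); np.savez('pics/'+n+'0.npz',p=p,d=d,X=cloud(c,d)); print(n,(d>0).mean(),-np.array(c['R']).T@np.array(c['t']).ravel())
print(sense())
E
```

```text
pics
scene 0.9960204081632653 [1199.92461469 -599.79933062 1034.83381425]
side 0.9957780612244898 [ 389.3874554  -824.60382975  698.71105541]
wrist 0.9960076530612245 [549.96649948  82.56471088 373.0480676 ]
{'time_s': 0.15, 'joint_positions': array([-4.84915235e+00,  2.01177233e+01,  9.46665610e+01, -1.75978202e-03,
        6.52640128e+01, -4.84835075e+00]), 'joint_velocities': array([ 0.02627226, -0.15352996,  0.00611368, -0.04450351, -0.0077066 ,
        0.00099935]), 'joint_efforts': array([ 7.13946501e-04, -5.06248283e+01, -2.91500723e+01, -2.80964593e-05,
        3.35960038e-03, -3.10250061e-05]), 'eef_pos': array([5.49766809e+02, 1.94213974e-02, 2.30890570e+02]), 'ee_rot': array([-1.79951741e+02, -2.49002636e-03,  8.99999344e+01]), 'ft_force': array([ 0.51187761, -0.85587213,  0.27072855]), 'ft_torque': array([ 0.00790744, -0.0238219 , -0.02889943]), 'grip_width': 0.9970483099427724}
```

View pics/scene0.png

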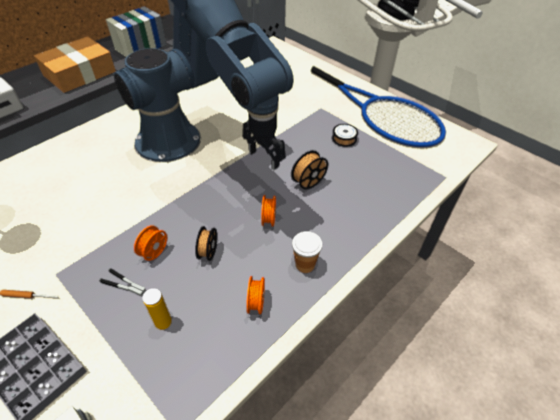

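View pics/side0.png

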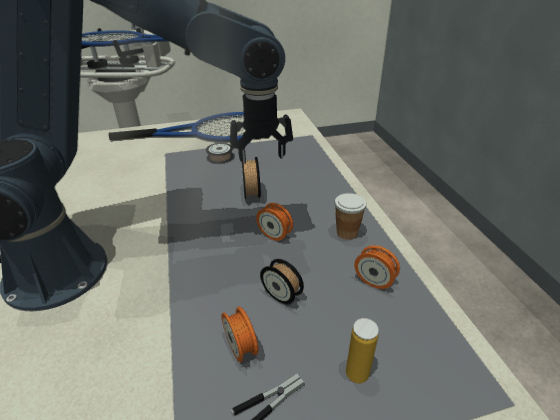

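View pics/wrist0.png

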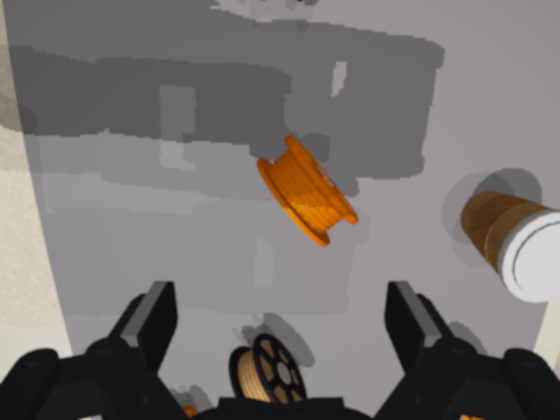

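Candidates for the small reel are the black reel at scene (206,243) / side (282,282) and three orange look-alikes at scene (151,243), (268,211) and (257,296), which are not part of the job. The large reel is the black one at scene (310,170) / side (251,180). The reel at scene (345,135) is the flat bystander. Next I'll crop and measure the black ones.

```bash
cat > m.py <<'E'
from h import *
S=np.load('pics/scene0.npz');T=np.load('pics/side0.npz');W=np.load('pics/wrist0.npz')
def crop(A,x0,y0,x1,y1): return cv2.resize(A['p'][y0:y1,x0:x1],(380,290),interpolation=cv2.INTER_CUBIC)
save('crops',np.vstack([np.hstack([crop(S,180,215,240,270),crop(T,250,250,315,310)]),np.hstack([crop(S,280,140,340,195),crop(T,225,145,285,210)])]))
# all objects
X=np.vstack([A['X'].reshape(-1,3) for A in(S,T,W)]);C=np.vstack([A['p'].reshape(-1,3) for A in(S,T,W)])
ok=(X[:,2]>8)&(X[:,2]<160)&(X[:,0]>250)&(X[:,0]<900)&(abs(X[:,1])<620)
X=X[ok];C=C[ok]
xi=((X[:,0]-250)/2).astype(int);yi=((620-X[:,1])/2).astype(int)
im=np.zeros((620,326,3),np.uint8);o=np.argsort(X[:,2]);im[yi[o],xi[o]]=np.maximum(C[o],30)
save('top',im)
m=(im.max(2)>0).astype(np.uint8);m=cv2.morphologyEx(m,cv2.MORPH_CLOSE,np.ones((3,3)))
n,L,st,ce=cv2.connectedComponentsWithStats(m)
for i in range(1,n):
    if st[i,4]>60:
        s=L[yi,xi]==i;print(i,X[s].min(0).round(),X[s].max(0).round(),np.median(C[s],0))
E
python3 m.py
```

```text
2 [515. 604.   8.] [649. 620.  26.] [ 29.  65. 103.]
10 [433. 441.   8.] [534. 546.  47.] [104.  96.  92.]
33 [518. 142.   8.] [587. 275. 135.] [79. 61. 41.]
45 [528. -59.   8.] [622.  41. 105.] [157.  78.   0.]
50 [730. -94.   8.] [818.  -8. 119.] [152. 151. 148.]
56 [ 493. -278.    8.] [ 583. -177.  105.] [53. 45. 36.]
58 [ 719. -293.    8.] [ 812. -196.  105.] [112.  90.  37.]
66 [ 391. -395.    8.] [ 455. -291.  105.] [136.  78.  32.]
84 [ 381. -512.    8.] [ 525. -433.   24.] [81. 85. 82.]
85 [ 605. -479.    8.] [ 656. -433.  146.] [114.  91.  33.]
```

```bash
python3 -c "
import cv2;a=cv2.imread('pics/top.png');cv2.imwrite('pics/top.png',cv2.resize(a,None,fx=.95,fy=.95))"
```

```text
(no output)
```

View pics/crops.png

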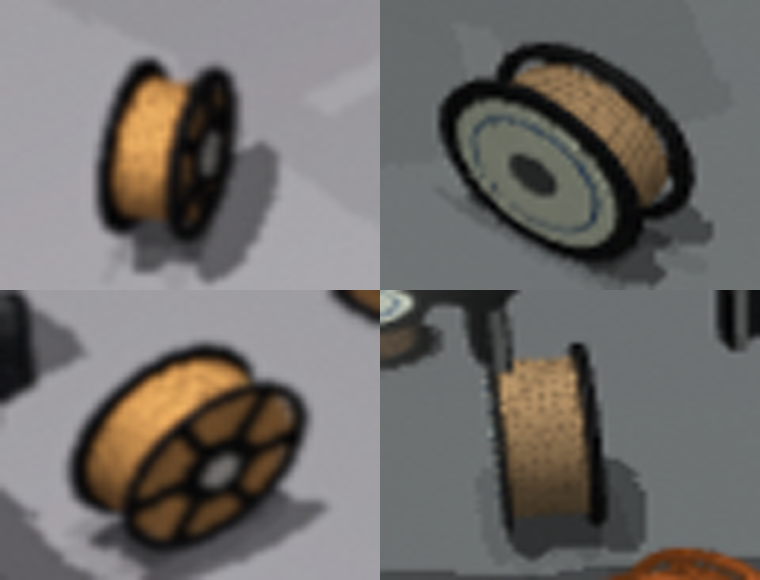

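View pics/top.png

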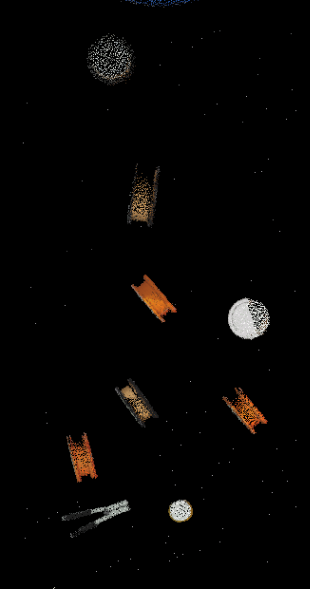

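Crops: the small black reel shows its white label to the side camera (label towards −x−y, spokes towards +x+y). The large reel shows its spoked flange to the scene camera, so its label faces −x. Now I'll fit axes and centres.

```bash
cat > fit.py <<'E'
from h import *
def fit(X,box,R,w,guess):
    s=(X[:,0]>box[0])&(X[:,0]<box[1])&(X[:,1]>box[2])&(X[:,1]<box[3])&(X[:,2]>12)&(X[:,2]<2*R+6)
    P=X[s]
    # axis: angle giving the tightest spread of projection (w wide)
    best=[]
    for a in np.arange(-90,90,.5):
        n=np.array([np.cos(np.radians(a)),np.sin(np.radians(a))]);q=P[:,:2]@n
        lo,hi=np.percentile(q,[1.5,98.5]);best.append((hi-lo,a,lo,hi))
    b=min(best);a=b[1];n=np.array([np.cos(np.radians(a)),np.sin(np.radians(a))]);t=np.array([-n[1],n[0]])
    # lateral centre: rim top is level with centre: circle extents
    q=P[:,:2]@t;lo,hi=np.percentile(q,[.5,99.5])
    if n@guess<0:n=-n
    c=n*(P[:,:2]@n).__class__((b[2]+b[3])/2) if 0 else None
    nn=np.array([np.cos(np.radians(a)),np.sin(np.radians(a))])
    c=nn*(b[2]+b[3])/2+t*(lo+hi)/2
    print('width',round(b[0],1),'axis label',n.round(3),'lat extent',round(hi-lo,1),'centre',c.round(1),'zmax',P[:,2].max().round(),len(P))
    return c,n
if __name__=='__main__':
    D={k:np.load(f'pics/{k}0.npz') for k in('scene','side','wrist')}
    for ks in (['scene'],['side'],['wrist'],['scene','side'],['scene','side','wrist']):
        X=np.vstack([D[k]['X'].reshape(-1,3) for k in ks]);X=X[~np.isnan(X).any(1)];print(ks)
        for a in (((510,595,138,280),65,50,np.array([-1,0])),((485,590,-285,-170),50,38,np.array([-1,-.5]))):
            try: fit(X,*a)
            except Exception as e: print(e)
    # label plane small from side
    X=D['side']['X'];p=D['side']['p'].astype(int)
    m=(p.min(2)>95)&(X[...,2]>12)&(X[...,0]>485)&(X[...,0]<590)&(X[...,1]>-285)&(X[...,1]<-170)
    P=X[m];c=P.mean(0);n=np.linalg.svd(P-np.median(P,0))[2][2];print('small label',m.sum(),np.median(P,0).round(1),n.round(3))
    X=D['scene']['X']
E
python3 fit.py
```

```text
['scene']
width 51.3 axis label [-0.991  0.131] lat extent 123.8 centre [553.7 209.1] zmax 135.0 995
width 37.8 axis label [-0.829 -0.559] lat extent 95.7 centre [ 541.3 -228.6] zmax 105.0 585
['side']
width 49.4 axis label [-0.995  0.105] lat extent 86.2 centre [547.1 190.1] zmax 135.0 605
width 37.1 axis label [-0.804 -0.595] lat extent 97.1 centre [ 535.3 -228.9] zmax 105.0 1327
['wrist']
width 1.9 axis label [-0.017  1.   ] lat extent 3.9 centre [564.  145.9] zmax 63.0 8
width 35.9 axis label [-0.749 -0.663] lat extent 95.0 centre [ 538.5 -222.1] zmax 101.0 3854
['scene', 'side']
width 52.2 axis label [-0.988  0.156] lat extent 122.6 centre [553.  207.6] zmax 135.0 1600
width 41.3 axis label [-0.814 -0.581] lat extent 96.8 centre [ 537.9 -228.3] zmax 105.0 1912
['scene', 'side', 'wrist']
width 52.2 axis label [-0.988  0.156] lat extent 122.6 centre [553.  207.6] zmax 135.0 1608
width 40.2 axis label [-0.814 -0.581] lat extent 97.6 centre [ 536.8 -227.1] zmax 105.0 5766
small label 293 [ 522.8 -239.6   58.3] [ 0.814  0.581 -0.008]
```

Large reel: centre (553, 208), label axis (−0.99, 0.13). Small reel: centre (538, −228), label axis (−0.81, −0.58). All the fits agree well enough. I'll move behind the large reel's label side, fingers half open, and check from there.

```bash
python3 - <<'E'
from h import *
c=np.array([553,208]);n=np.array([-.99,.135]);n/=np.linalg.norm(n)
yaw=np.degrees(np.arctan2(-n[1],-n[0]));o=[180,0,yaw]
print(yaw,ik([*(c+n*80),230],o))
grip(0.5)
goto([*(c+n*80),230],o);print(sense()['time_s'],sense()['joint_positions'].round())
line_to([*(c+n*80),112],200)
s=sense();print(s['time_s'],s['eef_pos'],s['grip_width'])
w=camera_params('wrist');p,d=snapshot('wrist');save('w1',p)
p2,_=snapshot('side');save('s1',p2)
X=cloud(w,d).reshape(-1,3);X=X[~np.isnan(X).any(1)]
from fit import fit
fit(X,(505,600,130,290),65,50,n)
E
```

```text
-7.765166018425333 [ 1.96789379e+01  1.72509266e+01  9.88527060e+01 -2.54444375e-14
  6.38963674e+01  1.17444104e+02]
2.4917 [ 20.  17.  99.  -0.  64. 117.]
3.2333 [474.30653962 218.9153308  112.84077975] 0.5053203273340765
width 48.3 axis label [-0.993  0.122] lat extent 115.6 centre [550.8 211.1] zmax 135.0 37140
```

```bash
python3 -c "
import cv2,numpy as np;cv2.imwrite('pics/j1.png',cv2.resize(np.hstack([cv2.imread('pics/w1.png'),cv2.imread('pics/s1.png')]),(800,300)))"
```

```text
(no output)
```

View pics/j1.png

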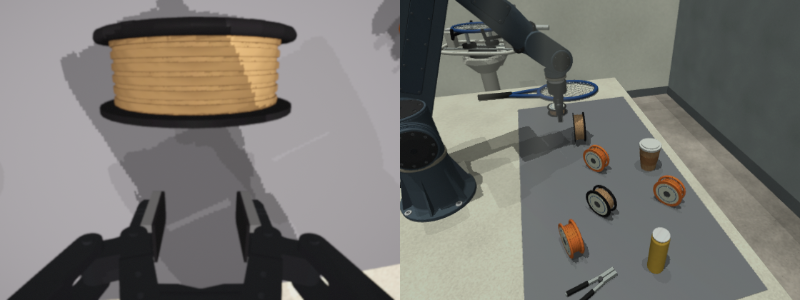

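The wrist view shows the reel square ahead (flanges level at rows 30 and 112, centre column ~197 between the fingers at 155 and 245). Pushing now.

```bash
python3 - <<'E'
from h import *
c=np.array([552,210]);n=np.array([-.991,.13]);n/=np.linalg.norm(n)
line_to([*(c+n*45),112],150)
line_to([*(c-n*24),112],70)
s=sense();print(s['time_s'],s['eef_pos'],s['ft_force'])
line_to([*(c+n*20),112],150);sleep(.3)
p,d=snapshot('scene');save('c2',p);save('s2',snapshot('side')[0])
X=cloud(camera_params('scene'),d)
m=(X[...,0]>500)&(X[...,0]<760)&(X[...,1]>100)&(X[...,1]<300)&(X[...,2]>44)&(X[...,2]<64)
P=X[m];print(m.sum(),P.min(0),P.max(0),P.mean(0),sense()['time_s'])
E
python3 -c "
import cv2,numpy as np;cv2.imwrite('pics/j2.png',cv2.resize(np.hstack([cv2.imread('pics/c2.png'),cv2.imread('pics/s2.png')]),(800,300)))"
```

```text
4.8417 [575.46369866 206.94299314 111.97281254] [-0.41081546  0.21493917  0.14568096]
880 [587.92496206 132.5539198   45.24698166] [715.9820979  265.35506726  58.23355857] [653.49465608 195.80563663  52.03226776] 5.6833
```

View pics/j2.png

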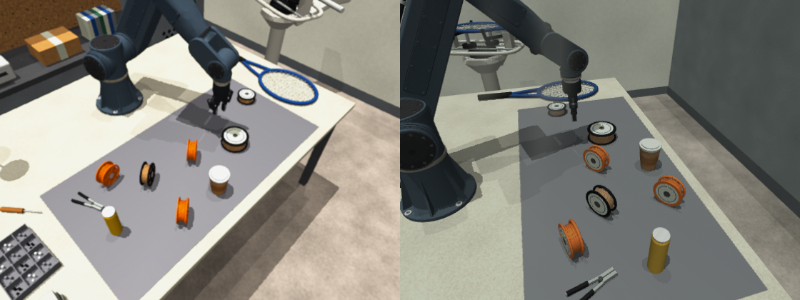

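The large reel lies flat with its label up at scene (235,138) in the left half and side (602,132) in the right half; its centre is ≈(652,199). It moved about 100 mm. Next is the small reel.

```bash
python3 - <<'E'
from h import *
from fit import fit
c=np.array([538,-228]);n=np.array([-.814,-.581]);n/=np.linalg.norm(n)
yaw=np.degrees(np.arctan2(-n[1],-n[0]));o=[180,0,yaw]
q=sense()['eef_pos'];line_to([q[0]-40,q[1],230],200)
grip(0.35)
goto([*(c+n*65),230],o)
line_to([*(c+n*65),88],200)
s=sense();print(s['time_s'],s['eef_pos'],s['grip_width'],s['ft_force'])
w=camera_params('wrist');p,d=snapshot('wrist');save('w3',p)
save('s3',snapshot('side')[0])
X=cloud(w,d).reshape(-1,3);X=X[~np.isnan(X).any(1)]
fit(X,(485,590,-285,-170),50,38,n)
E
python3 -c "
import cv2,numpy as np;cv2.imwrite('pics/j3.png',cv2.resize(np.hstack([cv2.imread('pics/w3.png'),cv2.imread('pics/s3.png')]),(800,300)))"
```

```text
9.3417 [ 485.73241775 -265.95337216   89.02313174] 0.35072584973471005 [0.45438734 0.01197993 0.11049197]
width 68.6 axis label [-0.995 -0.096] lat extent 94.7 centre [ 534.3 -232.2] zmax 106.0 20630
```

View pics/j3.png

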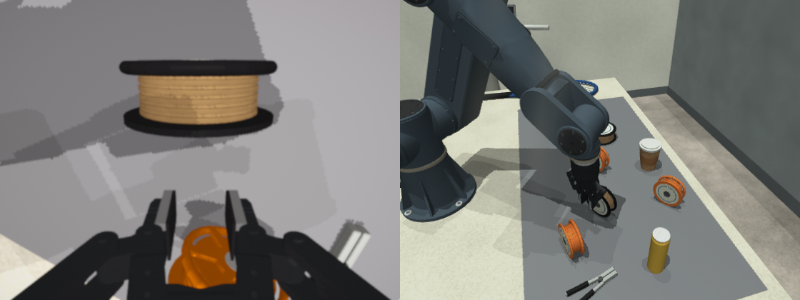

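In the wrist view the small black reel is square ahead (flanges at rows 67 and 120, centre column 198, fingers at 170 and 232). The fit this time was contaminated by the fingers, but the picture confirms the alignment. Pushing.

```bash
python3 - <<'E'
from h import *
c=np.array([538,-228]);n=np.array([-.814,-.581]);n/=np.linalg.norm(n)
line_to([*(c+n*40),86],150)
line_to([*(c-n*20),86],65)
s=sense();print(s['time_s'],s['eef_pos'],s['ft_force'])
line_to([*(c+n*20),90],150);line_to([*(c+n*20),230],200);sleep(.3)
p,d=snapshot('scene');save('c4',p);p2,d2=snapshot('side');save('s4',p2)
for k,dd in(('scene',d),('side',d2)):
  X=cloud(camera_params(k),dd)
  for b in((500,760,90,310,46,62,28+25),(530,690,-270,-110,32,50,41)):
    m=(X[...,0]>b[0])&(X[...,0]<b[1])&(X[...,1]>b[2])&(X[...,1]<b[3])&(X[...,2]>b[4])&(X[...,2]<b[5])
    P=X[m];lo,hi=np.percentile(P,[1,99],0);print(k,m.sum(),lo.round(),hi.round(),((lo+hi)/2).round(),np.linalg.svd(P-P.mean(0),full_matrices=False)[2][2].round(3))
print(sense()['time_s'],sense()['eef_pos'])
E
python3 -c "
import cv2,numpy as np;cv2.imwrite('pics/j4.png',cv2.resize(np.hstack([cv2.imread('pics/c4.png'),cv2.imread('pics/s4.png')]),(800,300)))"
```

```text
10.8333 [ 554.03536566 -216.53709197   85.94645323] [ 0.14292711 -0.25252202 -1.19648077]
scene 880 [591. 136.  47.] [713. 259.  57.] [652. 197.  52.] [-0.002 -0.002 -1.   ]
scene 749 [ 554. -233.   36.] [ 648. -138.   45.] [ 601. -185.   40.] [-0.001  0.001  1.   ]
side 125 [678. 144.  51.] [714. 234.  57.] [696. 189.  54.] [-0.056  0.019 -0.998]
side 993 [ 551. -232.   37.] [ 645. -138.   44.] [ 598. -185.   41.] [-0.001 -0.006  1.   ]
12.5 [ 521.63494838 -239.59089431  229.63233322]
```

View pics/j4.png

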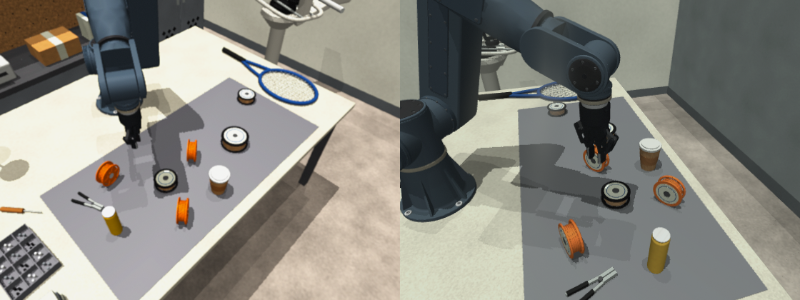

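Both reels lie flat with the label up: the small one at (165,180) in the scene half and the large one at (235,138). The arm is clear and nothing else has moved.

```bash
python3 -c "
from plant import *
print(hand_in())"
```

```text
the job is handed in; nothing more can be done
None
```

I pushed both black reels over from their label sides with the fingertips, and both now lie flat on the mat with the label up. I handed the job in at about 12.5 s on the robot's clock.

| Reel | Label face tilt | Label face height | Final centre (x, y) | Moved | Limit |
|---|---|---|---|---|---|
| Large | under 0.01 rad | about 52 mm | about (652, 197) mm | about 100 mm | 170 mm |
| Small | under 0.01 rad | about 40 mm | about (600, −185) mm | about 75 mm | 150 mm |

- **Bystanders:** I did not touch the flat reel, cup, clamp, spray can or orange look-alikes. In the last pictures they look unmoved; I judged this by eye and did not measure it.
- **Checks that disagreed:**
  - The close wrist-camera axis fit for the small reel was spoiled by the fingers being in view. I relied on the scene and side fits and the picture, which agreed.
  - In the last side view the arm hid most of the large reel, so its final position and tilt come from the scene camera only.

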